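Unlock a spring jig and hold its slide open at the mark

TASK

The spring jig on the bench is locked by an aluminium plate standing on edge in its two slotted posts: draw the plate straight up out of the slots, stand it on its long edge fully home in the groove of the wooden parking block and let go of it. Then pull the jig's slide out towards its front by the upright knob until the slide's front edge is level with the tip of the pointed tab on the rail, and keep it there against its spring: the program finishes while the gripper is still holding the slide at the mark. Leave the tape measure, pliers and roll of tape where they lie.

Things in the scene. Friction and masses are not known exactly. Their poses are not given: they have to be found in the camera images.
- jig: fixed spring jig, base from x -85 to +150 mm, 130 mm wide; rails 30 mm high; two dark slotted posts 50 mm high at |y| 40 to 59 mm, |x| under 16; spring housing at x 120 to 150, 34 high. Origin on the bench midway between the posts, in the lock plate's plane; -x is its front, where the slide pulls out, +y its left, z up. Slots 11 mm wide, 38 deep, floor 12 mm above the bench
- lock_plate: aluminium plate 100 mm long (y) x 85 mm high (z) x 8 mm thick (x), about 0.18 kg, standing on its long edge in the slots of the jig, where it blocks the slide. Origin: the middle of its lower edge; z up. Its upper 47 mm stand free above the posts; grip it across its thickness at the middle of the upper edge
- park_block: wooden block 64 mm (x) x 120 mm (y) x 45 mm high, fixed to the bench, with a straight groove along its y axis, open at both ends, 13 mm wide, 30 mm deep: its floor is 15 mm above the bench. Origin: on the bench under the block's centre; z up. Either way round of the plate will do
- slide (a joint): how far the slide is pulled out (m), 0 = home, against its end stop. Free travel to 0.085; the plate in its slots stops it at about 0.01. A spring draws it back: 3.6 N at home plus 120 N per metre pulled; let go, it runs home
- slide_front (a point): middle of the upper front edge of the slide, a flat aluminium bar 106 mm long x 58 mm wide x 14 mm thick, its top 28 mm above the bench. At home the front edge lies 12 mm behind the jig's origin; it moves along the jig's -x
- slide_knob (a point): point on the axis of the slide's upright cylindrical knob (black with a steel cap, 20 mm diameter), 68 mm above the bench; the knob's round part runs from 33 to 89 mm above the bench. It stands 88 mm behind the slide's front edge and moves with it
- index_tab: small steel tab, 18 x 21 x 35 mm, fixed over the left (+y) rail in front of the posts, its pointed tip towards the slide. Origin: 34 mm left of the jig's middle line, 30 mm above the bench, at the x of the tip; axes parallel to the jig's. At the mark slide_front has the same x as this in the jig's frame, after 38 to 64 mm of pull
- tape_measure: yellow tape measure, 36 x 83 x 63 mm, bystander; origin at the centre of its underside
- pliers: blue-handled pliers lying flat, 47 x 176 x 15 mm, bystander; origin at the centre of its underside
- electrical_tape: roll of black tape, 58 mm across, 19 mm high, bystander; origin at the centre of its underside
Things that resemble listed ones, but are neither listed nor needed, are in the scene too. Leave any yellow look-alike of the lock_plate alone. What is shaped like the park_block but white is not meant.

How it is judged:
By the outcome, as a careful person would: the job done as asked, in the order asked, and still so for the second after the job is handed in, while the arm keeps its last pose, push and grip.
It also fails if it takes over 64 s, if anything falls off the work surface, if the arm or the gripper's body presses on something with over 40 N, if the wrist force passes 120 N, or if a joint passes its speed limit or range.

ROBOT

A 6-joint arm with a two-finger parallel gripper is mounted at the origin on a cart in front of the work surface, level with it; the furniture and walls round the work are solid. World frame = base frame: x ahead of the robot, y to its left, z up, the work surface at z = 0. Lengths are in m, angles in rad, forces in N, time in s.
With the tool pointing down it reaches from about 0.25 to 0.725 m from the base axis. Payload 4 kg.
Tool frame: the origin (TCP) lies midway between the tips of the shut fingers; the grasp point (between the pads) lies 19 mm behind it; z points along the fingers, y is the line along which they close (so a half turn about z gives the same grasp; the last joint's range is limited). The gripper opens to 85 mm and grips with 20 to 120 N. Pads are 22 mm wide; open, the fingers measure 114 mm over their backs; the gripper's body (76 mm by 85 mm) begins 54 mm behind the grasp point. The pads swing forward as they close: fully open they stand 13 mm farther back than shut.
Start: joints at [1.219, 0.241, 0.005, 1.335, 0, 1.571], TCP at [0.172, 0.469, 0.231] pointing down, gripper open.
Joint ranges: [-2.72, 2.72], [-1.05, 1.87], [-1.09, 1.28], [-1.99, 2.15], [-1.42, 1.44], [-3.14, 3.14]. Speed limits (rad/s): [2.79, 2.79, 3.14, 3.14, 3.14, 3.14].

INTERFACE

Orientations are given as a unit quaternion [w, x, y, z].
In Python, from plant import manip, optics, models gives the robot as it stands.
- The arm moves only by the tool servo_tool, never from a script. Its argument "rows" is a list of rows, each an object with "delta_pos": the shift along the tool's x, y, z in m, a list of three; "delta_rot": the turn, a rotation vector about the tool's x, y, z in degrees, a list of three; "grip": the finger opening in m, from 0 to 0.0854. In form: [{"delta_pos": [tx, ty, tz], "delta_rot": [ax, ay, az], "grip": grip}, ...]. A call has 1 to 5 rows; each row shifts and turns the commanded pose from where the row before left it, along the tool's axes as they then stand; what a row does not reach is not made up. A row lasts 1/8 s, in which the tool goes at most 62.5 mm and 10.7 degrees, less where a joint would pass 70% of its speed; a pose out of reach is approached as far as the arm can. A call is refused whole if a number of a shift passes 0.0625 or a number of a turn 10.7, either way. A call with a gripper value outside its range is refused whole. The fingers move at their own pace and stop on an object; "force" is the grip in N (left out, the last holds). Time passes only in rows, so rows that do not move let the fingers close. It gives the time, the measured TCP pose, the force, the opening and the grip force at its end, in the units of the state.
- manip.get_obs(): the state, without advancing time (a new reading comes with each control period).
- optics.read_camera(name): name is "scene" or "top"; returns a dict with "image" (400x640x3 uint8, blue, green, red), "vertical_fov" (degrees; the focal length in pixels is half the picture's height over the tangent of half this angle, whatever the lens; pixels are square), "cx", "cy" (the principal point, pixels), "k1" (the pictures are not rectified: a ray, as slopes to the right and down, at radius r is drawn at 1 + k1 r^2 times it, then the intrinsics apply), "xyz" and "attitude" of the camera in the world. Camera axes: x right, y up, looking along -z (the intrinsics and any distortion apply to the point x, -y, -z); pixel columns grow to the right and rows downward; lengths in m; the calibration is good to about 2 mm. A picture is of the moment at which its call begins. There is no depth.
- manip.finish_job(): hands the job in; it is judged then, once.
Trained networks look in a picture, given as the dict that the camera call returned (one of the last four; its "shot" number tells which), for a name from the list of things; names that differ only in an ending like _2 or _b are one class to them, and where a whole thing is asked for, a point or a joint stands for the part that bears it (a point fixed in the world has none). Each returns a list of dicts, best first, with "p" (0 to 1); they miss things now and then, are a little off and sometimes report something else, mostly with a low value. They report only what shows in the picture. A call takes as long as a camera call. They do not tell look-alikes from the thing itself.
- models.search_frame(thing, picture): "point" ([x, y, z] in m, in the coordinates of the camera as it stood for that picture, good to about 4 mm: the middle of the surface that is visible of it).
- models.place_of(thing, picture): "point" ([x, y, z] in m, in the coordinates of the camera as it stood for that picture, good to about 4 mm: a listed point, or the origin of a listed thing).
The state is a dict: "clock": time; "joints": joint angles; "dq": joint speeds; "effort": joint torques, N m; "tcp_pos": TCP position; "tcp_rot": TCP orientation; "force": force on the tool from outside, world axes, zero at the start; "wrist_torque": the same for the moment, N m; "finger_gap": opening from 0.0 (shut) to 1.0 (fully open); "gripper_force": force on a finger pad.
Only numpy, scipy, OpenCV 4.12 (cv2) and the standard library are available. Lean on these libraries where they do the work, as an engineer would, in place of code of your own. Each camera call takes 0.05 s, during which the arm holds its last target. There are 200 camera calls.

## Working session

There is one attempt and no reset: what is moved stays moved. The work goes in short steps, Python scripts to look and compute and a tool call to move; the robot and the scene stay as the last step left them, time stands still between calls to the robot, and variables do not carry over. Pictures are saved under pics/ and viewed, at most 10 in all, crops included, and the job is handed in when it is done.

Besides the shell and the picture viewer there is one more tool, called after "Request:" in YAML: its name, and indented under it one key for each argument. servo_tool: Moves the arm, as the interface text tells. Its arguments: {"type":"object","properties":{"rows":{"type":"array","items":{"type":"object","properties":{"delta_pos":{"type":"array","items":{"type":"number"}},"delta_rot":{"type":"array","items":{"type":"number"}},"grip":{"type":"number"}}}},"force":{"type":"number"}},"required":["rows"]}

```bash
mkdir -p pics; cat > h.py <<'E'
import numpy as np, cv2
from scipy.spatial.transform import Rotation as R
from plant import manip, optics, models
def Rq(q): return R.from_quat([q[1],q[2],q[3],q[0]])
def K(c):
    f=200/np.tan(np.radians(c["vertical_fov"])/2); return f
def ray(c,u,v):
    f=K(c); xd=np.array([(u-c["cx"])/f,(v-c["cy"])/f]); x=xd.copy()
    for _ in range(20): x=xd/(1+c["k1"]*(x@x))
    return Rq(c["attitude"]).apply([x[0],-x[1],-1.])
def at_z(c,u,v,z):
    d=ray(c,u,v); o=np.array(c["xyz"]); return o+d*(z-o[2])/d[2]
def proj(c,p):
    q=Rq(c["attitude"]).inv().apply(np.array(p)-np.array(c["xyz"]))
    q=np.atleast_2d(q); x=np.c_[q[:,0]/-q[:,2],-q[:,1]/-q[:,2]]
    s=1+c["k1"]*(x**2).sum(1,keepdims=True)
    return x*s*K(c)+[c["cx"],c["cy"]]
def world(c,p): return Rq(c["attitude"]).apply(p)+np.array(c["xyz"])
E
cat > m.py <<'E'
from h import *
import sys
for n in ["scene","top"]:
    c=optics.read_camera(n); cv2.imwrite(f"pics/{n}{sys.argv[1]}.png",c["image"])
    print(n,np.round(c["xyz"],3),c["vertical_fov"],c["k1"])
    for t in ["jig","lock_plate","park_block","slide_front","slide_knob","index_tab","tape_measure","pliers","electrical_tape"]:
        for d in models.place_of(t,c)[:3]:
            w=world(c,d["point"]); print(t,round(d["p"],2),np.round(w,3),proj(c,w).round(0)[0])
E
python3 m.py 0
```

```text
scene [ 0.079 -0.825  0.869] 55.238502983005674 -0.060887655029473305
jig 0.8 [ 0.557 -0.179 -0.004] [357. 246.]
jig 0.26 [0.481 0.37  0.001] [267. 158.]
lock_plate 0.91 [ 0.58  -0.374 -0.006] [401. 290.]
lock_plate 0.78 [ 0.633  0.01  -0.   ] [347. 201.]
park_block 0.65 [0.552 0.162 0.002] [307. 183.]
park_block 0.55 [ 0.386  0.124 -0.002] [268. 203.]
slide_front 0.85 [ 0.571 -0.176  0.029] [361. 236.]
slide_front 0.29 [0.48  0.371 0.002] [267. 158.]
slide_knob 0.68 [ 0.657 -0.163  0.068] [384. 215.]
slide_knob 0.56 [ 0.559 -0.179  0.013] [358. 242.]
slide_knob 0.2 [0.483 0.372 0.   ] [268. 158.]
index_tab 0.48 [ 0.522 -0.152  0.027] [343. 237.]
tape_measure 0.55 [0.464 0.005 0.001] [303. 217.]
pliers 0.46 [ 0.48   0.371 -0.001] [267. 159.]
electrical_tape 0.63 [ 0.464 -0.339  0.001] [358. 295.]
top [0.288 0.015 1.53 ] 46.41346994734317 -0.05040838706680726
jig 0.98 [ 0.558 -0.181 -0.003] [381. 193.]
lock_plate 0.79 [ 0.576 -0.371 -0.001] [438. 189.]
lock_plate 0.68 [ 0.553 -0.175  0.01 ] [380. 194.]
lock_plate 0.48 [0.63  0.016 0.004] [323. 170.]
park_block 0.67 [0.56  0.164 0.001] [278. 190.]
slide_front 0.65 [ 0.554 -0.176  0.01 ] [380. 194.]
slide_front 0.59 [ 0.572 -0.176  0.031] [381. 187.]
slide_front 0.31 [0.557 0.162 0.002] [278. 191.]
slide_knob 0.73 [ 0.654 -0.166  0.068] [379. 160.]
index_tab 0.57 [ 0.52  -0.15   0.029] [373. 203.]
tape_measure 0.85 [ 0.46   0.002 -0.001] [326. 221.]
electrical_tape 0.75 [ 0.468 -0.34  -0.004] [429. 221.]
```

```bash
python3 -c "
import cv2
a=cv2.imread('pics/scene0.png')[120:330,200:480];cv2.imwrite('pics/sc.png',cv2.resize(a,None,fx=2.8,fy=2.8,interpolation=2))
b=cv2.imread('pics/top0.png')[130:270,220:470];cv2.imwrite('pics/tc.png',cv2.resize(b,None,fx=3.2,fy=3.2,interpolation=2))"
```

```text
(no output)
```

View pics/sc.png

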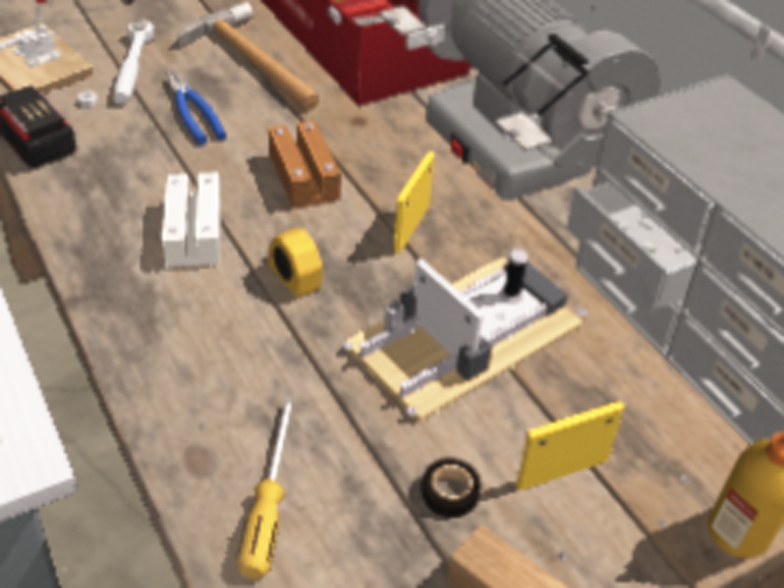

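View pics/tc.png

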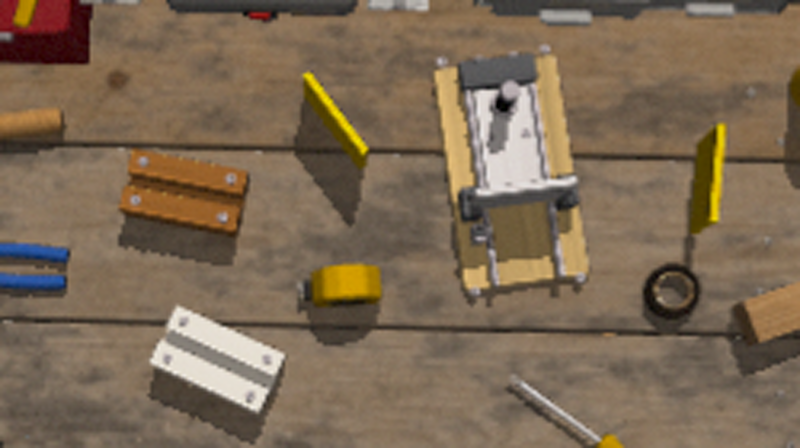

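The scene crop shows the aluminium plate in the jig at full-frame px (361,229), with knob at (384,212). The two yellow plates at (347,195) and (404,280) are look-alikes. There are two candidates for the park block: the brown wooden one at scene (309,179), top (277,190), and the white one at scene (268,198). The brown one is wooden as described, so the white one is the decoy.

```bash
cat > fit.py <<'E'
from h import *
from scipy.optimize import minimize
cs={n:optics.read_camera(n) for n in ["scene","top"]}
S=6
def box(p,lx,ly,z0,z1):
    P=np.array([[a*lx/2,b*ly/2,z] for a in(-1,1) for b in(-1,1) for z in(z0,z1)])
    return R.from_euler("z",p[2]).apply(P)+[p[0],p[1],0]
ms={}
for n,c in cs.items():
    im=cv2.resize(c["image"],None,fx=S,fy=S,interpolation=cv2.INTER_CUBIC)
    h=cv2.cvtColor(im,cv2.COLOR_BGR2HSV)
    m=cv2.inRange(h,(4,130,60),(16,255,255))
    u,v=proj(c,[.557,.163,.02])[0]*S; w=np.zeros_like(m); cv2.circle(w,(int(u),int(v)),32*S,255,-1)
    m=cv2.morphologyEx(m&w,cv2.MORPH_OPEN,np.ones((7,7)))
    k=cv2.connectedComponentsWithStats(m); i=1+np.argmax(k[2][1:,4]); print(n,k[2][i])
    H=cv2.convexHull(np.argwhere(m>0)[:,::-1].astype(np.int32)); mm=np.zeros_like(m); cv2.fillConvexPoly(mm,H,255); ms[n]=mm
def cost(p,ns):
    t=0
    for n in ns:
        q=(proj(cs[n],box(p,.064,.12,0,.045))+.5)*S-.5
        a=np.zeros_like(ms[n]); cv2.fillConvexPoly(a,cv2.convexHull((q*16).round().astype(np.int32)),255,shift=4)
        t+=1-(a&ms[n]).sum(dtype=float)/(a|ms[n]).sum(dtype=float) if 0 else 1-np.count_nonzero(a&ms[n])/np.count_nonzero(a|ms[n])
    return t
for ns in (["scene"],["top"],["scene","top"]):
    p0=[.557,.163,-.2]
    r=minimize(cost,p0,args=(ns,),method="Nelder-Mead",options=dict(initial_simplex=np.array(p0)+np.array([[0,0,0],[.01,0,0],[0,.01,0],[0,0,.15]]),xatol=1e-5,fatol=1e-5)); print(ns,r.x.round(4),np.degrees(r.x[2]).round(1),r.fun)
T=[]
for n,s in (("scene",10),("top",10)):
    c=cs[n]; u,v=proj(c,[.557,-.18,.06])[0].round().astype(int); print(n,"crop origin",u-20,v-29)
    T.append(cv2.resize(c["image"][v-29:v+29,u-20:u+20],None,fx=10,fy=10,interpolation=2))
cv2.imwrite("pics/plate.png",np.hstack(T))
E
python3 fit.py
```

```text
scene [ 1778   981   150   182 17673]
top [ 1543  1060   241   159 25304]
['scene'] [ 0.5617  0.1694 -0.2204] -12.6 0.2778536455384205
['top'] [ 0.5564  0.1636 -0.1744] -10.0 0.02915588996002827
['scene', 'top'] [ 0.557   0.1639 -0.1869] -10.7 0.35876244932597334
scene crop origin 339 202
top crop origin 363 161
```

View pics/plate.png

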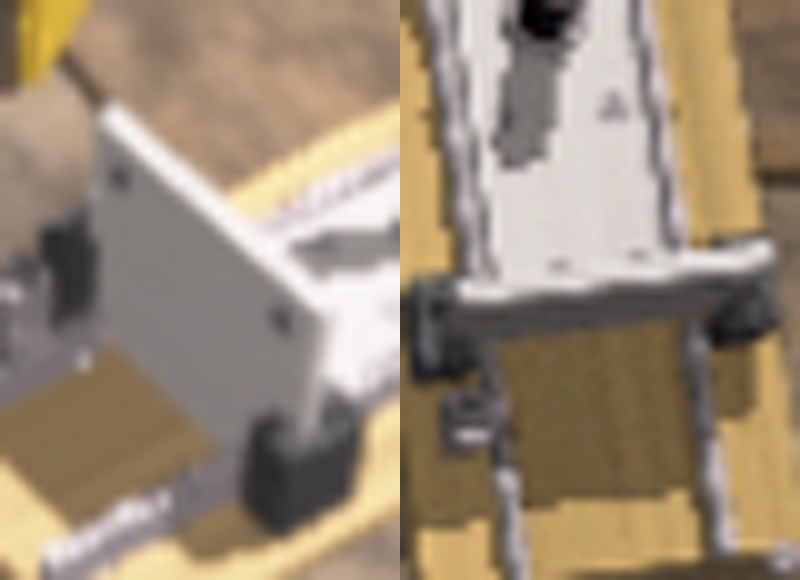

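```bash
sed -i 's/(4,130,60),(16,255,255)/(2,110,30),(16,255,255) if n=="top" else (14,255,255)/' fit.py
sed -i '/^T=\[\]/,$d' fit.py
cat >> fit.py <<'E'
print({n:cs[n]["image"][tuple(proj(cs[n],[.557,.163,.045])[0].round().astype(int)[::-1])] for n in cs})
A={"top":[(368.25,189.75),(399.65,185.75)],"scene":[(349.25,212.55),(370.75,233.35)]}
for n,l in A.items():
    a,b=[at_z(cs[n],*q,.097) for q in l]; d=a-b; print(n,a.round(4),b.round(4),"mid",((a+b)/2).round(4),"len",np.linalg.norm(d).round(4),"yaw",np.degrees(np.arctan2(-d[0],d[1])).round(1))
im=cs["scene"]["image"].copy()
crop=[]
for n in cs:
    c=cs[n]; u,v=proj(c,[.557,.163,.02])[0].round().astype(int)
    q=(cv2.resize(c["image"][v-25:v+25,u-25:u+25],None,fx=8,fy=8,interpolation=2))
    mm=cv2.resize(ms[n],(640,400),interpolation=cv2.INTER_AREA)[v-25:v+25,u-25:u+25]
    e=cv2.Canny(cv2.resize(mm,(400,400)),50,150); q[e>0]=(0,255,0)
    P=(proj(c,box(r.x,.064,.12,.045,.045))-[u-25,v-25]+.5)*8
    for x in P: cv2.circle(q,tuple(x.round().astype(int).tolist()),3,(255,0,0),-1)
    crop.append(q)
cv2.imwrite("pics/blk.png",np.hstack(crop))
E
python3 fit.py
```

```text
scene [ 1775   978   156   188 19567]
top [ 1541  1057   244   169 27232]
['scene'] [ 0.5618  0.1648 -0.1554] -8.9 0.4285823423056355
['top'] [ 0.5568  0.1635 -0.1814] -10.4 0.030087974621447522
['scene', 'top'] [ 0.5575  0.1636 -0.1743] -10.0 0.4780688636553797
{'scene': array([32, 51, 79], dtype=uint8), 'top': array([26, 58, 93], dtype=uint8)}
top [ 0.5501 -0.1278  0.097 ] [ 0.5652 -0.2265  0.097 ] mid [ 0.5576 -0.1771  0.097 ] len 0.0999 yaw 8.7
scene [ 0.5513 -0.1311  0.097 ] [ 0.5615 -0.232   0.097 ] mid [ 0.5564 -0.1815  0.097 ] len 0.1014 yaw 5.8
```

View pics/blk.png

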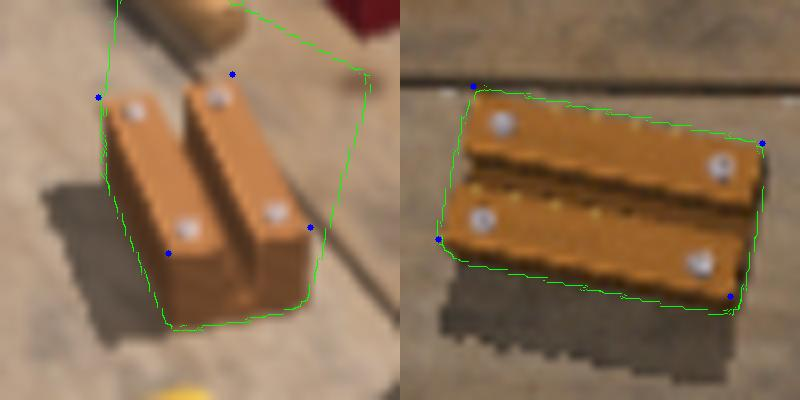

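The blue corners sit about 1 px off in both views, and in the scene view the hammer contaminates the mask. I'll keep only the largest component and refit.

```bash
sed -i 's/H=cv2.convexHull(np.argwhere(m>0)/H=cv2.convexHull(np.argwhere(k[1]==i)/; s/(int(u),int(v)),32\*S/(int(u),int(v)),(27 if n=="top" else 22)*S/' fit.py
python3 fit.py
python3 -c "
from h import *
o=manip.get_obs();print({k:np.round(v,3) for k,v in o.items()}); print(Rq(o['tcp_rot']).as_matrix().round(3))"
```

```text
scene [ 1775   978   156   188 19552]
top [ 1541  1054   244   168 27364]
['scene'] [ 0.5585  0.1626 -0.1833] -10.5 0.030049414592886126
['top'] [ 0.5575  0.1636 -0.1829] -10.5 0.03291147498206015
['scene', 'top'] [ 0.558   0.1634 -0.1845] -10.6 0.07315967087705144
{'scene': array([32, 51, 79], dtype=uint8), 'top': array([25, 56, 95], dtype=uint8)}
top [ 0.5501 -0.1278  0.097 ] [ 0.5652 -0.2265  0.097 ] mid [ 0.5576 -0.1771  0.097 ] len 0.0999 yaw 8.7
scene [ 0.5513 -0.1311  0.097 ] [ 0.5615 -0.232   0.097 ] mid [ 0.5564 -0.1815  0.097 ] len 0.1014 yaw 5.8
{'clock': np.float64(1.3), 'joints': array([ 1.219,  0.241,  0.005,  1.335, -0.   ,  1.571]), 'dq': array([-0.   ,  0.   ,  0.001, -0.002,  0.002,  0.   ]), 'effort': array([ 1.0000e-03, -3.7222e+01,  2.5269e+01,  1.0000e-03,  0.0000e+00,
        0.0000e+00]), 'tcp_pos': array([0.172, 0.469, 0.231]), 'tcp_rot': array([ 0.   ,  0.175,  0.985, -0.   ]), 'force': array([-1.141,  0.066, -0.058]), 'wrist_torque': array([-0.021,  0.008, -0.017]), 'gripper_force': np.float64(0.0), 'finger_gap': np.float64(1.002)}
[[-0.939  0.345  0.   ]
 [ 0.345  0.939 -0.   ]
 [-0.    -0.    -1.   ]]
```

The refit agrees in both views: the brown block is at (0.558, 0.163), yaw −10.5°. The plate is at (0.557, −0.179), yaw about 8°. I'll turn the tool first and then travel.

Request:
servo_tool:
  rows:
    - {"delta_rot": [0, 0, 10.3], "delta_pos": [0, 0, 0], "grip": 0.045}
    - {"delta_rot": [0, 0, 10.3], "delta_pos": [0, 0, 0], "grip": 0.045}
    - {"delta_rot": [0, 0, 10.3], "delta_pos": [0, 0, 0], "grip": 0.045}
    - {"delta_rot": [0, 0, 10.3], "delta_pos": [0, 0, 0], "grip": 0.045}
    - {"delta_rot": [0, 0, 10.3], "delta_pos": [0, 0, 0], "grip": 0.045}

```text
clock: 1.92
tcp_pos: [0.1723, 0.4694, 0.2313]
tcp_rot: [0.0, 0.588, 0.809, -0.0]
force: [0.7, 0.3, 0.2]
finger_gap: 0.526
gripper_force: 0.0
```

Request:
servo_tool:
  rows:
    - {"delta_rot": [0, 0, 10.3], "delta_pos": [0, 0, 0], "grip": 0.045}

```text
clock: 2.05
tcp_pos: [0.1723, 0.4694, 0.2313]
tcp_rot: [-0.0, 0.658, 0.753, -0.0]
force: [0.2, -0.8, 0.4]
finger_gap: 0.528
gripper_force: 0.0
```

```bash
cat > d.py <<'E'
# usage: d.py x y z yaw(tool y axis, deg) -> tool-frame delta
from h import *
import sys
x,y,z,a=map(float,sys.argv[1:5]); o=manip.get_obs(); M=Rq(o["tcp_rot"])
Yt=np.array([np.cos(np.radians(a)),np.sin(np.radians(a)),0]); Z=np.array([0,0,-1]); T=R.from_matrix(np.c_[np.cross(Yt,Z),Yt,Z])
print("clock",round(o["clock"],2),"tcp",np.round(o["tcp_pos"],4),"f",np.round(o["force"],1),"gap",round(float(o["finger_gap"])*.0854,4),"gf",round(float(o["gripper_force"]),1))
print("dpos tool",M.inv().apply(np.array([x,y,z])-o["tcp_pos"]).round(4),"drot",np.degrees((M.inv()*T).as_rotvec()).round(2))
E
python3 d.py .557 -.179 .231 8
```

```text
clock 2.05 tcp [0.1723 0.4694 0.2313] f [ 0.2 -0.8  0.4] gap 0.0451 gf 0.0
dpos tool [-6.941e-01  2.943e-01  3.000e-04] drot [-0.    0.   -0.29]
```

Request:
servo_tool:
  rows:
    - {"delta_pos": [-0.046, 0.0195, 0], "delta_rot": [0, 0, 0], "grip": 0.045}
    - {"delta_pos": [-0.046, 0.0195, 0], "delta_rot": [0, 0, 0], "grip": 0.045}
    - {"delta_pos": [-0.046, 0.0195, 0], "delta_rot": [0, 0, 0], "grip": 0.045}
    - {"delta_pos": [-0.046, 0.0195, 0], "delta_rot": [0, 0, 0], "grip": 0.045}
    - {"delta_pos": [-0.046, 0.0195, 0], "delta_rot": [0, 0, 0], "grip": 0.045}

```text
clock: 2.68
tcp_pos: [0.3017, 0.254, 0.2315]
tcp_rot: [0.0, 0.656, 0.755, 0.0]
force: [0.9, 0.1, -0.3]
finger_gap: 0.526
gripper_force: 0.0
```

Request:
servo_tool:
  rows:
    - {"delta_pos": [-0.046, 0.0195, 0], "delta_rot": [0, 0, 0], "grip": 0.045}
    - {"delta_pos": [-0.046, 0.0195, 0], "delta_rot": [0, 0, 0], "grip": 0.045}
    - {"delta_pos": [-0.046, 0.0195, 0], "delta_rot": [0, 0, 0], "grip": 0.045}
    - {"delta_pos": [-0.046, 0.0195, 0], "delta_rot": [0, 0, 0], "grip": 0.045}
    - {"delta_pos": [-0.046, 0.0195, 0], "delta_rot": [0, 0, 0], "grip": 0.045}

```text
clock: 3.3
tcp_pos: [0.4305, 0.0397, 0.2316]
tcp_rot: [0.0, 0.656, 0.755, 0.0]
force: [0.9, 0.3, 1.2]
finger_gap: 0.526
gripper_force: 0.0
```

Request:
servo_tool:
  rows:
    - {"delta_pos": [-0.046, 0.0195, 0], "delta_rot": [0, 0, 0], "grip": 0.045}
    - {"delta_pos": [-0.046, 0.0195, 0], "delta_rot": [0, 0, 0], "grip": 0.045}
    - {"delta_pos": [-0.046, 0.0195, 0], "delta_rot": [0, 0, 0], "grip": 0.045}
    - {"delta_pos": [-0.046, 0.0195, 0], "delta_rot": [0, 0, 0], "grip": 0.045}
    - {"delta_pos": [0, 0, 0], "delta_rot": [0, 0, 0], "grip": 0.045}

```text
clock: 3.92
tcp_pos: [0.5339, -0.1329, 0.2303]
tcp_rot: [0.0, 0.657, 0.754, -0.0]
force: [0.1, 0.2, -0.2]
finger_gap: 0.531
gripper_force: 0.0
```

```bash
python3 d.py .557 -.179 .06 8
```

```text
clock 3.92 tcp [ 0.5339 -0.1329  0.2303] f [ 0.1  0.2 -0.2] gap 0.0453 gf 0.0
dpos tool [-0.0487  0.0167  0.1703] drot [-0.02  0.02 -0.2 ]
```

Request:
servo_tool:
  rows:
    - {"delta_pos": [-0.0487, 0.0167, 0], "delta_rot": [0, 0, -0.2], "grip": 0.045}
    - {"delta_pos": [0, 0, 0.05], "delta_rot": [0, 0, 0], "grip": 0.045}
    - {"delta_pos": [0, 0, 0.05], "delta_rot": [0, 0, 0], "grip": 0.045}
    - {"delta_pos": [0, 0, 0.05], "delta_rot": [0, 0, 0], "grip": 0.045}
    - {"delta_pos": [0, 0, 0.02], "delta_rot": [0, 0, 0], "grip": 0.045}

```text
clock: 4.55
tcp_pos: [0.5531, -0.1742, 0.0578]
tcp_rot: [-0.003, 0.654, 0.756, -0.001]
force: [0.3, 0.4, 0.7]
finger_gap: 0.525
gripper_force: 0.0
```

Request:
servo_tool:
  rows:
    - {"delta_pos": [0, 0, 0], "delta_rot": [0, 0, 0], "grip": 0.02}
    - {"delta_pos": [0, 0, 0], "delta_rot": [0, 0, 0], "grip": 0.015}

```text
clock: 4.8
tcp_pos: [0.5569, -0.1757, 0.0627]
tcp_rot: [0.001, 0.654, 0.756, 0.0]
force: [0.2, -0.9, 0.2]
finger_gap: 0.179
gripper_force: 0.0
```

```bash
python3 d.py .557 -.179 .06 8; python3 - <<'E'
from h import *
T=[]
for n in ["scene","top"]:
    c=optics.read_camera(n); u,v=proj(c,[.557,-.18,.08])[0].round().astype(int)
    T.append(cv2.resize(c["image"][v-29:v+29,u-25:u+25],None,fx=8,fy=8,interpolation=2))
cv2.imwrite("pics/g.png",np.hstack(T))
E
```

```text
clock 4.8 tcp [ 0.5569 -0.1757  0.0627] f [ 0.2 -0.9  0.2] gap 0.0153 gf 0.0
dpos tool [-0.0032 -0.0004  0.0027] drot [0.11 0.04 0.28]
```

View pics/g.png

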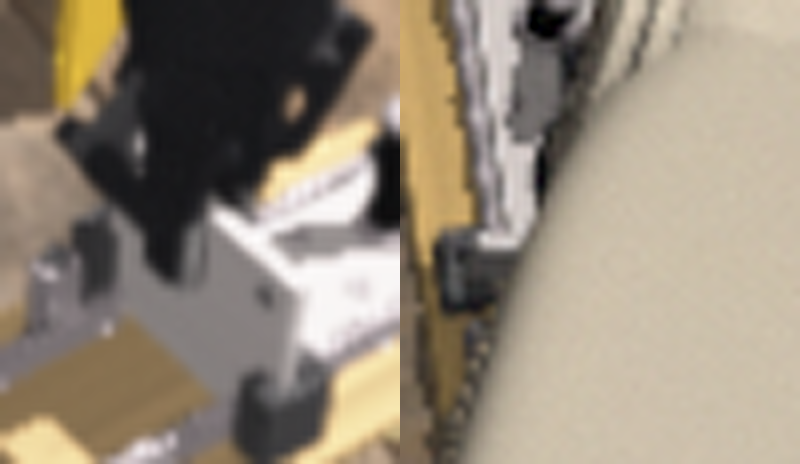

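The scene half shows the fingers straddling the plate's upper edge at crop (180,240), slightly left of its middle. In the top half the arm hides most of the plate. I'll close the gripper.

Request:
servo_tool:
  rows:
    - {"delta_pos": [-0.002, 0, 0.002], "delta_rot": [0, 0, 0], "grip": 0.012}
    - {"delta_pos": [0, 0, 0], "delta_rot": [0, 0, 0], "grip": 0.0}
    - {"delta_pos": [0, 0, 0], "delta_rot": [0, 0, 0], "grip": 0.0}
    - {"delta_pos": [0, 0, 0], "delta_rot": [0, 0, 0], "grip": 0.0}
  force: 60

```text
clock: 5.4
tcp_pos: [0.5573, -0.1784, 0.0604]
tcp_rot: [0.001, 0.655, 0.756, 0.0]
force: [0.8, -0.3, 4.8]
finger_gap: 0.086
gripper_force: 59.2
```

```bash
python3 d.py .557 -.179 .06 8
```

```text
clock 5.4 tcp [ 0.5573 -0.1784  0.0604] f [ 0.8 -0.3  4.8] gap 0.0073 gf 59.2
dpos tool [-0.0005 -0.0004  0.0004] drot [0.13 0.07 0.23]
```

Request:
servo_tool:
  rows:
    - {"delta_pos": [0, 0, -0.01], "delta_rot": [0, 0, 0], "grip": 0.0}
    - {"delta_pos": [0, 0, -0.015], "delta_rot": [0, 0, 0], "grip": 0.0}
    - {"delta_pos": [0, 0, -0.02], "delta_rot": [0, 0, 0], "grip": 0.0}
    - {"delta_pos": [0, 0, -0.03], "delta_rot": [0, 0, 0], "grip": 0.0}
    - {"delta_pos": [0, 0, -0.04], "delta_rot": [0, 0, 0], "grip": 0.0}

```text
clock: 6.02
tcp_pos: [0.5544, -0.1776, 0.1745]
tcp_rot: [-0.002, 0.655, 0.756, -0.001]
force: [0.1, -0.2, -2.3]
finger_gap: 0.084
gripper_force: 58.8
```

Request:
servo_tool:
  rows:
    - {"delta_pos": [0, 0, -0.035], "delta_rot": [0, 0, 0], "grip": 0.0}
    - {"delta_pos": [0, 0, 0], "delta_rot": [0, 0, 0], "grip": 0.0}

```text
clock: 6.28
tcp_pos: [0.5575, -0.1786, 0.2132]
tcp_rot: [0.003, 0.655, 0.756, 0.001]
force: [-0.2, 0.2, -1.7]
finger_gap: 0.082
gripper_force: 59.0
```

```bash
python3 d.py .558 .163 .2 -10.5; python3 - <<'E'
from h import *
import itertools
T=[]
for n in ["scene","top"]:
    c=optics.read_camera(n)
    for t in ["jig","lock_plate","index_tab","slide_front","slide_knob"]:
        for d in models.place_of(t,c)[:3]:
            if d["p"]>.4: print(n,t,round(d["p"],2),world(c,d["point"]).round(4))
E
```

```text
clock 6.28 tcp [ 0.5575 -0.1786  0.2132] f [-0.2  0.2 -1.7] gap 0.007 gf 59.0
dpos tool [0.338  0.0493 0.0124] drot [ 0.32  0.13 18.73]
scene lock_plate 0.83 [ 0.5807 -0.3713 -0.0016]
scene lock_plate 0.56 [ 0.5609 -0.1754  0.1638]
scene lock_plate 0.47 [ 6.33e-01  9.20e-03 -5.00e-04]
scene slide_front 0.74 [ 0.5726 -0.1795  0.0289]
scene slide_front 0.65 [0.4645 0.0039 0.0021]
scene slide_knob 0.86 [ 0.6608 -0.1638  0.0682]
top jig 0.92 [ 5.545e-01 -1.801e-01 -2.000e-04]
top lock_plate 0.77 [ 5.737e-01 -3.714e-01 -3.000e-04]
top lock_plate 0.77 [0.6321 0.0153 0.004 ]
top lock_plate 0.5 [ 0.549  -0.1732  0.1598]
top index_tab 0.44 [ 0.5192 -0.1493  0.0289]
top slide_front 0.56 [ 0.5696 -0.1769  0.0266]
top slide_knob 0.85 [ 0.654  -0.1635  0.0659]
```

Request:
servo_tool:
  rows:
    - {"delta_pos": [0.04, 0.006, 0], "delta_rot": [0, 0, 0], "grip": 0.0}
    - {"delta_pos": [0.048, 0.007, 0], "delta_rot": [0, 0, 0], "grip": 0.0}
    - {"delta_pos": [0.05, 0.007, 0], "delta_rot": [0, 0, 0], "grip": 0.0}
    - {"delta_pos": [0.05, 0.007, 0], "delta_rot": [0, 0, 0], "grip": 0.0}
    - {"delta_pos": [0.05, 0.007, 0], "delta_rot": [0, 0, 0], "grip": 0.0}

```text
clock: 7.5
tcp_pos: [0.5558, 0.064, 0.2094]
tcp_rot: [0.0, 0.655, 0.756, 0.0]
force: [0.4, 0.2, -1.9]
finger_gap: 0.083
gripper_force: 59.0
```

Request:
servo_tool:
  rows:
    - {"delta_pos": [0.05, 0.007, 0], "delta_rot": [0, 0, 0], "grip": 0.0}
    - {"delta_pos": [0.05, 0.008, 0], "delta_rot": [0, 0, 0], "grip": 0.0}
    - {"delta_pos": [0, 0, 0], "delta_rot": [0, 0, 9.4], "grip": 0.0}
    - {"delta_pos": [0, 0, 0], "delta_rot": [0, 0, 9.3], "grip": 0.0}
    - {"delta_pos": [0, 0, 0], "delta_rot": [0, 0, 0], "grip": 0.0}

```text
clock: 8.12
tcp_pos: [0.5563, 0.1639, 0.2093]
tcp_rot: [-0.0, 0.768, 0.641, -0.0]
force: [-0.2, -1.4, -2.4]
finger_gap: 0.084
gripper_force: 58.9
```

```bash
python3 d.py .558 .163 .11 -10.5
```

```text
clock 8.12 tcp [0.5563 0.1639 0.2093] f [-0.2 -1.4 -2.4] gap 0.0072 gf 58.9
dpos tool [-0.0005  0.0018  0.0993] drot [-0.    0.    0.18]
```

Request:
servo_tool:
  rows:
    - {"delta_pos": [0, 0.0018, 0.03], "delta_rot": [0, 0, 0], "grip": 0.0}
    - {"delta_pos": [0, 0, 0.04], "delta_rot": [0, 0, 0], "grip": 0.0}
    - {"delta_pos": [0, 0, 0.031], "delta_rot": [0, 0, 0], "grip": 0.0}
    - {"delta_pos": [0, 0, 0], "delta_rot": [0, 0, 0], "grip": 0.0}

```text
clock: 8.62
tcp_pos: [0.5558, 0.1622, 0.1056]
tcp_rot: [-0.001, 0.768, 0.64, -0.003]
force: [-0.5, 0.2, -1.6]
finger_gap: 0.084
gripper_force: 58.8
```

```bash
python3 d.py .558 .163 .11 -10.5; python3 - <<'E'
from h import *
T=[]
for n in ["scene","top"]:
    c=optics.read_camera(n); u,v=proj(c,[.557,.163,.06])[0].round().astype(int); print(n,u-25,v-29)
    T.append(cv2.resize(c["image"][v-29:v+29,u-25:u+25],None,fx=8,fy=8,interpolation=2))
cv2.imwrite("pics/b.png",np.hstack(T))
E
```

```text
clock 8.62 tcp [0.5558 0.1622 0.1056] f [-0.5  0.2 -1.6] gap 0.0072 gf 58.8
dpos tool [ 0.0011  0.002  -0.0045] drot [-0.34  0.17  0.13]
scene 283 140
top 251 159
```

View pics/b.png

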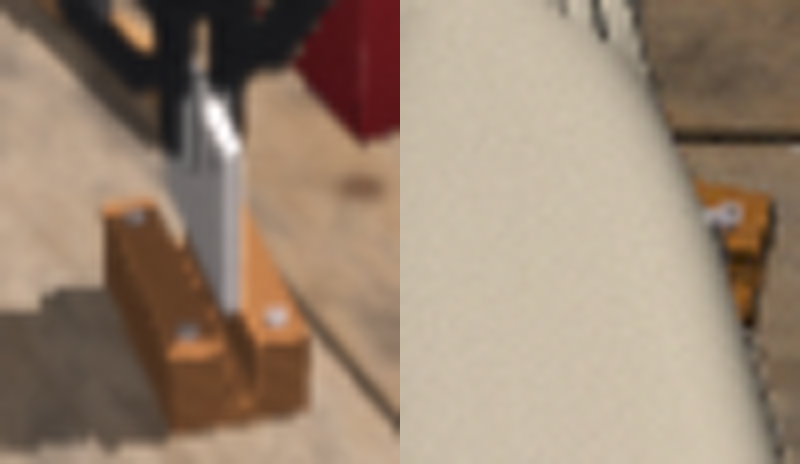

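The scene half shows the plate over the groove: its near lower end is at crop (230,310), and the groove's near end mouth spans about (222–257, 343). I'll check that alignment numerically.

```bash
python3 - <<'E'
from h import *
c=optics.read_camera("scene"); o=manip.get_obs(); t=np.array(o["tcp_pos"]); print(t)
r=R.from_euler("z",-10.5,degrees=True)
f=lambda b,l: ((proj(c,np.array([b[0],b[1],0])+r.apply(l))[0]-[283,140]+.5)*8).round(1)
for tx in (-.004,.004): print("plate end bottom",f(t,[tx,-.05,.0575]), "top",f(t,[tx,-.05,.1425]))
B=[.558,.163]
for tx in (-.0065,.0065): print("groove near top",f(B,[tx,-.06,.045]),"floor",f(B,[tx,-.06,.015]),"far",f(B,[tx,.06,.045]))
for tx in (-.032,.032): print("block corner",f(B,[tx,-.06,.045]),f(B,[tx,.06,.045]),f(B,[tx,-.06,0]))
E
```

```text
[0.55938376 0.16343472 0.11000069]
plate end bottom [227.2 308.5] top [227.5 146.5]
plate end bottom [245.  305.5] top [246.  143.6]
groove near top [225.5 347.3] floor [225.5 400.8] far [154.6 192. ]
groove near top [254.3 342.3] floor [253.9 395.7] far [181.7 187.6]
block corner [168.7 357.3] [101.  200.7] [169.8 437.1]
block corner [310.5 332.4] [234.7 179. ] [308.6 411.9]
```

Request:
servo_tool:
  rows:
    - {"delta_pos": [0, 0, 0], "delta_rot": [0, 0, 0], "grip": 0.0}

```text
clock: 8.9
tcp_pos: [0.5596, 0.1636, 0.1103]
tcp_rot: [0.001, 0.768, 0.64, 0.002]
force: [-0.2, -0.5, -2.1]
finger_gap: 0.086
gripper_force: 58.8
```

```bash
python3 d.py .5578 .163 .1 -10.5; python3 - <<'E'
from h import *
c=optics.read_camera("scene")
T=[cv2.resize(c["image"][140:198,283:333],None,fx=10,fy=10,interpolation=2)]
cv2.imwrite("pics/b2.png",T[0])
E
python3 d.py .5578 .163 .1 -10.5
```

```text
clock 8.9 tcp [0.5596 0.1636 0.1103] f [-0.2 -0.5 -2.1] gap 0.0073 gf 58.8
dpos tool [-0.0009 -0.0017  0.0103] drot [ 0.19 -0.1   0.07]
clock 8.95 tcp [0.5593 0.1636 0.1101] f [ 0.4 -0.  -2.3] gap 0.0073 gf 58.8
dpos tool [-0.0008 -0.0014  0.0101] drot [ 0.17 -0.09  0.06]
```

View pics/b2.png

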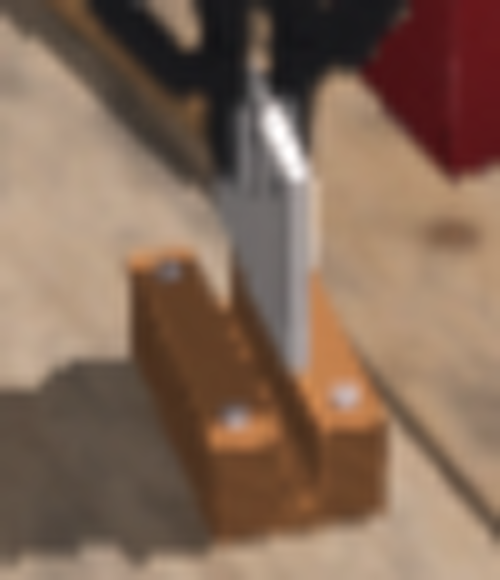

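The near lower end of the plate is at (297,368), which matches the prediction within 0.5 mm. I'll shift it about 1.8 mm towards −x and lower slowly.

Request:
servo_tool:
  rows:
    - {"delta_pos": [-0.0008, -0.0018, 0.004], "delta_rot": [0, 0, 0], "grip": 0.0}
    - {"delta_pos": [0, 0, 0.006], "delta_rot": [0, 0, 0], "grip": 0.0}
    - {"delta_pos": [0, 0, 0.005], "delta_rot": [0, 0, 0], "grip": 0.0}
    - {"delta_pos": [0, 0, 0.005], "delta_rot": [0, 0, 0], "grip": 0.0}

```text
clock: 9.45
tcp_pos: [0.556, 0.1627, 0.0877]
tcp_rot: [-0.0, 0.769, 0.64, -0.0]
force: [-0.1, -0.0, -1.5]
finger_gap: 0.083
gripper_force: 58.9
```

```bash
python3 d.py .5578 .163 .063 -10.5
```

```text
clock 9.45 tcp [0.556  0.1627 0.0877] f [-0.1 -0.  -1.5] gap 0.0071 gf 58.9
dpos tool [0.0006 0.0017 0.0247] drot [-0.03  0.02  0.05]
```

Request:
servo_tool:
  rows:
    - {"delta_pos": [0, 0.0005, 0.005], "delta_rot": [0, 0, 0], "grip": 0.0}
    - {"delta_pos": [0, 0, 0.005], "delta_rot": [0, 0, 0], "grip": 0.0}
    - {"delta_pos": [0, 0, 0.005], "delta_rot": [0, 0, 0], "grip": 0.0}
    - {"delta_pos": [0, 0, 0.004], "delta_rot": [0, 0, 0], "grip": 0.0}

```text
clock: 9.95
tcp_pos: [0.5567, 0.1627, 0.0689]
tcp_rot: [-0.0, 0.769, 0.64, -0.0]
force: [0.1, 0.3, -2.2]
finger_gap: 0.088
gripper_force: 58.9
```

Request:
servo_tool:
  rows:
    - {"delta_pos": [0, 0, 0], "delta_rot": [0, 0, 0], "grip": 0.0}

```text
clock: 10.07
tcp_pos: [0.5564, 0.1626, 0.0689]
tcp_rot: [-0.0, 0.769, 0.64, -0.0]
force: [0.3, 0.1, -1.5]
finger_gap: 0.084
gripper_force: 58.9
```

```bash
python3 d.py .5578 .163 .063 -10.5
```

```text
clock 10.07 tcp [0.5564 0.1626 0.0689] f [ 0.3  0.1 -1.5] gap 0.0072 gf 58.9
dpos tool [0.0006 0.0013 0.0059] drot [-0.05  0.02  0.04]
```

Request:
servo_tool:
  rows:
    - {"delta_pos": [0, 0, 0.003], "delta_rot": [0, 0, 0], "grip": 0.0}
    - {"delta_pos": [0, 0, 0.0025], "delta_rot": [0, 0, 0], "grip": 0.0}
    - {"delta_pos": [0, 0, 0.0012], "delta_rot": [0, 0, 0], "grip": 0.0}

```text
clock: 10.45
tcp_pos: [0.557, 0.1628, 0.0634]
tcp_rot: [0.0, 0.769, 0.64, 0.0]
force: [-2.1, -0.3, 7.5]
finger_gap: 0.089
gripper_force: 60.4
```

```bash
python3 d.py .5578 .163 .063 -10.5
```

```text
clock 10.45 tcp [0.557  0.1628 0.0634] f [-2.1 -0.3  7.5] gap 0.0076 gf 60.4
dpos tool [0.0003 0.0008 0.0004] drot [ 0.04 -0.02  0.05]
```

The plate touched the floor at the predicted height. I'll release it and retreat upward.

Request:
servo_tool:
  rows:
    - {"delta_pos": [0, 0, 0], "delta_rot": [0, 0, 0], "grip": 0.02}
    - {"delta_pos": [0, 0, 0], "delta_rot": [0, 0, 0], "grip": 0.04}
    - {"delta_pos": [0, 0, 0], "delta_rot": [0, 0, 0], "grip": 0.045}
    - {"delta_pos": [0, 0, -0.02], "delta_rot": [0, 0, 0], "grip": 0.045}
    - {"delta_pos": [0, 0, -0.04], "delta_rot": [0, 0, 0], "grip": 0.045}

```text
clock: 11.08
tcp_pos: [0.5551, 0.1622, 0.1211]
tcp_rot: [-0.001, 0.769, 0.64, -0.002]
force: [0.7, -0.4, 0.4]
finger_gap: 0.528
gripper_force: 0.0
```

Request:
servo_tool:
  rows:
    - {"delta_pos": [0, 0, -0.05], "delta_rot": [0, 0, 0], "grip": 0.045}
    - {"delta_pos": [0, 0, -0.05], "delta_rot": [0, 0, 0], "grip": 0.045}
    - {"delta_pos": [-0.05, 0, 0], "delta_rot": [0, 0, -9.3], "grip": 0.045}
    - {"delta_pos": [-0.05, 0, 0], "delta_rot": [0, 0, -9.3], "grip": 0.045}

```text
clock: 11.58
tcp_pos: [0.5468, 0.0631, 0.2237]
tcp_rot: [0.001, 0.652, 0.758, 0.001]
force: [0.3, 0.0, -0.4]
finger_gap: 0.528
gripper_force: 0.0
```

Request:
servo_tool:
  rows:
    - {"delta_pos": [-0.05, 0, 0], "delta_rot": [0, 0, 0], "grip": 0.045}
    - {"delta_pos": [-0.05, 0, 0], "delta_rot": [0, 0, 0], "grip": 0.045}
    - {"delta_pos": [0, 0, 0], "delta_rot": [0, 0, 0], "grip": 0.045}

```text
clock: 11.95
tcp_pos: [0.5609, -0.0388, 0.2225]
tcp_rot: [0.0, 0.657, 0.754, -0.0]
force: [-0.2, 0.2, -0.1]
finger_gap: 0.527
gripper_force: 0.0
```

```bash
python3 d.py .657 -.165 .24 8; python3 - <<'E'
from h import *
T=[]
for n in ["scene","top"]:
    c=optics.read_camera(n); u,v=proj(c,[.557,.163,.06])[0].round().astype(int)
    T.append(cv2.resize(c["image"][v-25:v+25,u-25:u+25],None,fx=6,fy=6,interpolation=2))
    u,v=proj(c,[.57,-.17,.04])[0].round().astype(int); print(n,u-25,v-25)
    T.append(cv2.resize(c["image"][v-25:v+25,u-25:u+25],None,fx=6,fy=6,interpolation=2))
    for t in ["lock_plate","jig","slide_front","index_tab","slide_knob"]:
        for d in models.place_of(t,c)[:3]:
            if d["p"]>.4: print(n,t,round(d["p"],2),world(c,d["point"]).round(4))
cv2.imwrite("pics/p.png",np.vstack([np.hstack(T[:2]),np.hstack(T[2:])]))
E
```

```text
clock 11.95 tcp [ 0.5609 -0.0388  0.2225] f [-0.2  0.2 -0.1] gap 0.045 gf 0.0
dpos tool [-0.1381  0.078  -0.0175] drot [-0.    0.04 -0.18]
scene 335 207
scene lock_plate 0.95 [ 0.5826 -0.3732 -0.0049]
scene lock_plate 0.75 [0.555  0.1615 0.0006]
scene lock_plate 0.73 [0.6317 0.0118 0.0009]
scene jig 0.55 [ 5.598e-01 -1.797e-01 -5.000e-04]
scene slide_front 0.88 [ 0.5717 -0.1759  0.0306]
scene index_tab 0.61 [0.5531 0.16   0.0009]
scene index_tab 0.49 [ 0.5233 -0.1508  0.0299]
scene slide_knob 0.67 [ 0.6588 -0.161   0.0667]
top 354 162
top lock_plate 0.62 [ 0.5761 -0.3709  0.0007]
top lock_plate 0.52 [0.5537 0.1668 0.0173]
top jig 0.68 [ 0.558  -0.1846  0.0014]
top slide_knob 0.94 [ 0.6534 -0.1626  0.066 ]
```

View pics/p.png

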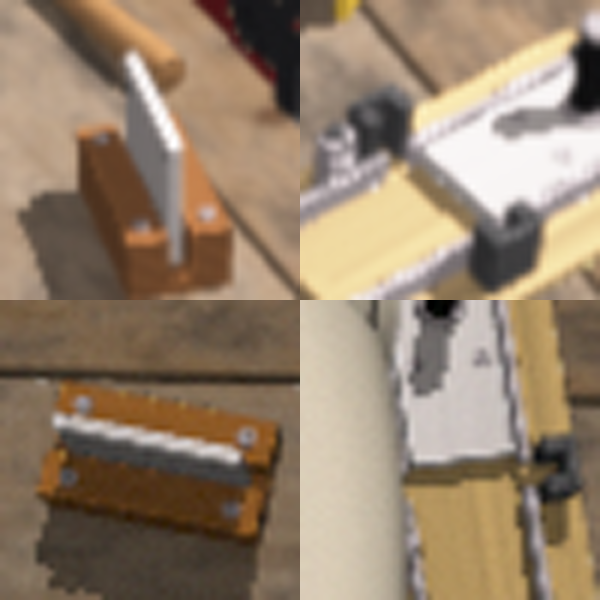

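The plate sits fully home in the brown block's groove (left panels). The jig is free: slide front at right-top crop (455,180), tab at (335,150). Next is the knob, at about (0.656, −0.164).

Request:
servo_tool:
  rows:
    - {"delta_pos": [-0.046, 0.0, 0], "delta_rot": [0, 0, 0], "grip": 0.045}
    - {"delta_pos": [-0.046, 0.026, 0], "delta_rot": [0, 0, 0], "grip": 0.045}
    - {"delta_pos": [-0.045, 0.026, 0], "delta_rot": [0, 0, 0], "grip": 0.045}
    - {"delta_pos": [0, 0.025, 0], "delta_rot": [0, 0, 0], "grip": 0.045}
    - {"delta_pos": [0, 0, 0.03], "delta_rot": [0, 0, 0], "grip": 0.045}

```text
clock: 13.18
tcp_pos: [0.6599, -0.1611, 0.1942]
tcp_rot: [0.003, 0.655, 0.755, 0.002]
force: [-0.2, 0.4, -0.6]
finger_gap: 0.523
gripper_force: 0.0
```

Request:
servo_tool:
  rows:
    - {"delta_pos": [0, 0, 0.03], "delta_rot": [0, 0, 0], "grip": 0.045}
    - {"delta_pos": [0, 0, 0], "delta_rot": [0, 0, 0], "grip": 0.045}

```text
clock: 13.42
tcp_pos: [0.6544, -0.1595, 0.1592]
tcp_rot: [-0.003, 0.655, 0.756, -0.002]
force: [0.0, -0.4, 0.1]
finger_gap: 0.528
gripper_force: 0.0
```

```bash
python3 d.py .656 -.1635 .05 8;  python3 - <<'E'
from h import *
c=optics.read_camera("scene")
for d in models.place_of("slide_knob",c)[:2]: print(round(d["p"],2),world(c,d["point"]).round(4))
E
```

```text
clock 13.43 tcp [ 0.6544 -0.1595  0.1592] f [ 0.  -0.4  0.1] gap 0.0451 gf 0.0
dpos tool [-0.0044  0.0017  0.1092] drot [-0.37 -0.15  0.15]
0.87 [ 0.6576 -0.1638  0.0675]
0.65 [ 0.4643 -0.3374 -0.0047]
```

Request:
servo_tool:
  rows:
    - {"delta_pos": [-0.004, 0.001, 0.03], "delta_rot": [0, 0, 0], "grip": 0.045}
    - {"delta_pos": [0, 0, 0.03], "delta_rot": [0, 0, 0], "grip": 0.045}
    - {"delta_pos": [0, 0, 0.03], "delta_rot": [0, 0, 0], "grip": 0.045}
    - {"delta_pos": [0, 0, 0.015], "delta_rot": [0, 0, 0], "grip": 0.045}
    - {"delta_pos": [0, 0, 0], "delta_rot": [0, 0, 0], "grip": 0.045}

```text
clock: 14.15
tcp_pos: [0.658, -0.1639, 0.0577]
tcp_rot: [-0.0, 0.655, 0.756, -0.0]
force: [0.1, -0.1, 0.3]
finger_gap: 0.524
gripper_force: 0.0
```

```bash
python3 d.py .656 -.1635 .05 8
```

```text
clock 14.15 tcp [ 0.658  -0.1639  0.0577] f [ 0.1 -0.1  0.3] gap 0.0448 gf 0.0
dpos tool [ 0.0007 -0.0019  0.0077] drot [-0.02 -0.01  0.15]
```

Request:
servo_tool:
  rows:
    - {"delta_pos": [0, -0.001, 0.006], "delta_rot": [0, 0, 0], "grip": 0.03}
    - {"delta_pos": [0, 0, 0], "delta_rot": [0, 0, 0], "grip": 0.015}
    - {"delta_pos": [0, 0, 0], "delta_rot": [0, 0, 0], "grip": 0.01}
    - {"delta_pos": [0, 0, 0], "delta_rot": [0, 0, 0], "grip": 0.01}
  force: 30

```text
clock: 14.65
tcp_pos: [0.6569, -0.1644, 0.0526]
tcp_rot: [0.0, 0.655, 0.755, -0.0]
force: [-3.8, -0.4, 5.1]
finger_gap: 0.224
gripper_force: 30.1
```

```bash
python3 d.py .656 -.1635 .05 8
```

```text
clock 14.65 tcp [ 0.6569 -0.1644  0.0526] f [-3.8 -0.4  5.1] gap 0.0191 gf 30.1
dpos tool [ 0.001  -0.0008  0.0026] drot [0.01 0.04 0.13]
```

Request:
servo_tool:
  rows:
    - {"delta_pos": [0, 0, 0], "delta_rot": [0, 0, 0], "grip": 0.0}
    - {"delta_pos": [0, 0, 0], "delta_rot": [0, 0, 0], "grip": 0.0}
    - {"delta_pos": [0, -0.005, 0], "delta_rot": [0, 0, 0], "grip": 0.0}
    - {"delta_pos": [0, -0.008, 0], "delta_rot": [0, 0, 0], "grip": 0.0}
  force: 80

```text
clock: 15.15
tcp_pos: [0.6469, -0.166, 0.0528]
tcp_rot: [0.003, 0.655, 0.756, 0.002]
force: [5.7, -0.5, 0.8]
finger_gap: 0.212
gripper_force: 78.7
```

Request:
servo_tool:
  rows:
    - {"delta_pos": [0, -0.008, 0], "delta_rot": [0, 0, 0], "grip": 0.0}
    - {"delta_pos": [0, -0.008, 0], "delta_rot": [0, 0, 0], "grip": 0.0}
    - {"delta_pos": [0, -0.007, 0], "delta_rot": [0, 0, 0], "grip": 0.0}
    - {"delta_pos": [0, 0, 0], "delta_rot": [0, 0, 0], "grip": 0.0}
    - {"delta_pos": [0, 0, 0], "delta_rot": [0, 0, 0], "grip": 0.0}

```text
clock: 15.78
tcp_pos: [0.6247, -0.1694, 0.0528]
tcp_rot: [0.003, 0.655, 0.756, 0.002]
force: [7.3, -0.1, 0.3]
finger_gap: 0.21
gripper_force: 78.6
```

```bash
python3 d.py .656 -.1635 .05 8; python3 - <<'E'
from h import *
T=[]
for n in ["scene","top"]:
    c=optics.read_camera(n)
    u,v=proj(c,[.523,-.17,.03])[0].round().astype(int); print(n,u-20,v-20)
    T.append(cv2.resize(c["image"][v-20:v+20,u-20:u+20],None,fx=10,fy=10,interpolation=2))
    for t in ["slide_front","index_tab","slide_knob"]:
        for d in models.place_of(t,c)[:2]:
            if d["p"]>.3: print(n,t,round(d["p"],2),world(c,d["point"]).round(4))
cv2.imwrite("pics/s.png",np.hstack(T))
E
```

```text
clock 15.78 tcp [ 0.6247 -0.1694  0.0528] f [ 7.3 -0.1  0.3] gap 0.0179 gf 78.6
dpos tool [0.0014 0.0318 0.003 ] drot [0.41 0.1  0.17]
scene 326 220
scene slide_front 0.58 [ 0.539  -0.1822  0.0292]
scene index_tab 0.44 [ 0.52   -0.1531  0.0321]
scene slide_knob 0.89 [ 0.6298 -0.17    0.0685]
top 359 182
```

View pics/s.png

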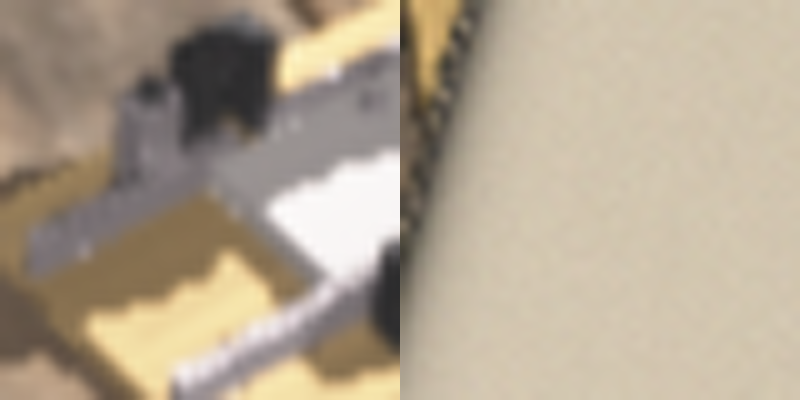

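Scene crop: slide front edge runs from (215,190) to (325,280), and the tab stands at (150,130), still ahead of it. The pull so far is about 32.5 mm, and the 7.3 N force agrees. The networks put the mark at about 46 mm, so I'll pull further and then fine-align.

Request:
servo_tool:
  rows:
    - {"delta_pos": [0, -0.006, 0], "delta_rot": [0, 0, 0], "grip": 0.0}
    - {"delta_pos": [0, -0.0055, 0], "delta_rot": [0, 0, 0], "grip": 0.0}
    - {"delta_pos": [0, 0, 0], "delta_rot": [0, 0, 0], "grip": 0.0}
    - {"delta_pos": [0, 0, 0], "delta_rot": [0, 0, 0], "grip": 0.0}

```text
clock: 16.68
tcp_pos: [0.6139, -0.171, 0.0528]
tcp_rot: [0.003, 0.655, 0.756, 0.002]
force: [8.8, -0.2, 0.2]
finger_gap: 0.214
gripper_force: 78.5
```

```bash
python3 d.py .657 -.1643 .0528 8; cat > nn.py <<'E'
from h import *
u=np.array([np.cos(np.radians(8)),np.sin(np.radians(8)),0])
for k in range(4):
    c=optics.read_camera("scene"); o=[]
    for t in ["slide_front","index_tab"]:
        for d in models.place_of(t,c):
            w=world(c,d["point"])
            if abs(w[1]+.165)<.04 and abs(w[0]-.53)<.04: o.append((t,round(d["p"],2),w.round(4),(w@u).round(4)))
    print(o)
E
python3 nn.py; python3 - <<'E'
from h import *
r=R.from_euler("z",8,degrees=True); v=np.array(manip.get_obs()["tcp_pos"]); v[2]=0
c=optics.read_camera("scene"); ct=optics.read_camera("top")
S=14
def crop(im,cam,P,w,h,line=None):
    u,vv=(proj(cam,P)[0]).round().astype(int); q=cv2.resize(im[vv-h:vv+h,u-w:u+w],None,fx=S,fy=S,interpolation=2)
    print("origin",u-w,vv-h)
    if line is not None:
        for a,b,col in line:
            p=((proj(cam,np.array([a,b]))-[u-w,vv-h]+.5)*S).round().astype(int); cv2.line(q,tuple(p[0].tolist()),tuple(p[1].tolist()),col,1)
    return q
tab=[.521,-.151,.03]
f=lambda x,y,z: v+r.apply([x,y,z])
A=crop(c["image"],c,tab,13,13)
L=[(f(-.088,-.029,.028),f(-.088,.045,.028),(0,0,255))]
A2=crop(c["image"],c,tab,13,13,L)
B=crop(cv2.imread("pics/scene0.png"),c,tab,13,8); C=crop(cv2.imread("pics/top0.png"),ct,tab,13,8)
cv2.imwrite("pics/f.png",np.vstack([np.hstack([A,A2]),np.hstack([B,C])]))
E
```

```text
clock 16.68 tcp [ 0.6139 -0.171   0.0528] f [ 8.8 -0.2  0.2] gap 0.0183 gf 78.5
dpos tool [0.0005 0.0436 0.0004] drot [0.46 0.11 0.19]
[('slide_front', 0.82, array([ 0.5286, -0.1822,  0.0284]), np.float64(0.4981)), ('index_tab', 0.53, array([ 0.5209, -0.1535,  0.0284]), np.float64(0.4944))]
[('slide_front', 0.57, array([ 0.5281, -0.1868,  0.0265]), np.float64(0.497))]
[('slide_front', 0.6, array([ 0.5291, -0.1836,  0.0278]), np.float64(0.4984)), ('slide_front', 0.26, array([ 0.5594, -0.1807, -0.0023]), np.float64(0.5288)), ('index_tab', 0.54, array([ 0.5196, -0.1484,  0.0306]), np.float64(0.4939))]
[('slide_front', 0.87, array([ 0.5286, -0.1822,  0.0289]), np.float64(0.4981)), ('index_tab', 0.61, array([ 0.5193, -0.1529,  0.0269]), np.float64(0.493))]
origin 329 223
origin 329 223
origin 329 228
origin 360 194
```

Request:
servo_tool:
  rows:
    - {"delta_pos": [0, -0.0027, 0], "delta_rot": [0, 0, 0], "grip": 0.0}
    - {"delta_pos": [0, 0, 0], "delta_rot": [0, 0, 0], "grip": 0.0}
    - {"delta_pos": [0, 0, 0], "delta_rot": [0, 0, 0], "grip": 0.0}

```text
clock: 17.75
tcp_pos: [0.6115, -0.1713, 0.0528]
tcp_rot: [0.004, 0.655, 0.756, 0.003]
force: [9.2, -0.9, 0.4]
finger_gap: 0.215
gripper_force: 78.6
```

```bash
python3 d.py .657 -.1643 .0528 8; python3 nn.py; python3 - <<'E'
from h import *
r=R.from_euler("z",8,degrees=True); v=np.array(manip.get_obs()["tcp_pos"]); v[2]=0
c=optics.read_camera("scene"); ct=optics.read_camera("top"); cv2.imwrite("pics/last.png",c["image"])
S=14
def crop(im,cam,P,w,h,line=()):
    u,vv=(proj(cam,P)[0]).round().astype(int); q=cv2.resize(im[vv-h:vv+h,u-w:u+w],None,fx=S,fy=S,interpolation=2)
    print("origin",u-w,vv-h)
    for a,b,col in line:
        p=((proj(cam,np.array([a,b]))-[u-w,vv-h]+.5)*S).round().astype(int); print(p.tolist()); cv2.line(q,tuple(p[0].tolist()),tuple(p[1].tolist()),col,1)
    return q
tab=[.521,-.151,.03]
f=lambda x,y,z: v+r.apply([x,y,z])
# red: predicted front edge (z 28) extended over the rail; blue: vertical through y=34 on it
L=[(f(-.088,-.029,.028),f(-.088,.045,.028),(0,0,255)),(f(-.088,.034,.03),f(-.088,.034,.06),(255,0,0))]
A=crop(c["image"],c,tab,13,13); A2=crop(c["image"],c,tab,13,13,L)
B=crop(cv2.imread("pics/scene0.png"),c,tab,13,8,L); C=crop(cv2.imread("pics/top0.png"),ct,tab,13,8,L)
cv2.imwrite("pics/f.png",np.vstack([np.hstack([A,A2]),np.hstack([B,C])]))
E
```

```text
clock 17.75 tcp [ 0.6115 -0.1713  0.0528] f [ 9.2 -0.9  0.4] gap 0.0184 gf 78.6
dpos tool [0.0005 0.0461 0.0004] drot [0.48 0.11 0.19]
[('index_tab', 0.47, array([ 0.5189, -0.1517,  0.0288]), np.float64(0.4928))]
[('slide_front', 0.79, array([ 0.5268, -0.1848,  0.0298]), np.float64(0.4959)), ('index_tab', 0.62, array([ 0.5204, -0.1514,  0.03  ]), np.float64(0.4943))]
[('slide_front', 0.72, array([ 0.5269, -0.1859,  0.0251]), np.float64(0.4959)), ('index_tab', 0.45, array([ 0.52  , -0.1531,  0.0292]), np.float64(0.4936))]
[('slide_front', 0.58, array([ 0.5283, -0.1826,  0.0295]), np.float64(0.4978)), ('index_tab', 0.57, array([ 0.5219, -0.1541,  0.0309]), np.float64(0.4954))]
origin 329 223
origin 329 223
[[373, 373], [157, 162]]
[[188, 186], [196, 88]]
origin 329 228
[[373, 303], [157, 92]]
[[188, 116], [196, 18]]
origin 360 194
[[453, 100], [140, 136]]
[[188, 130], [202, 110]]
```

View pics/f.png

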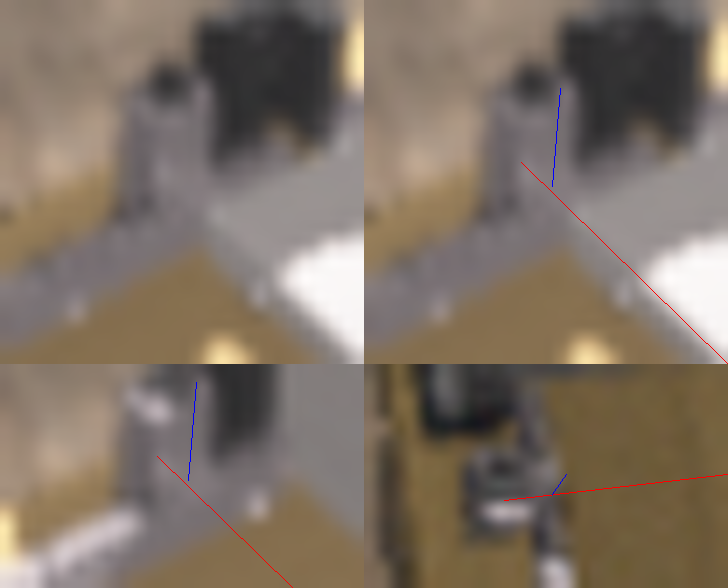

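In the current scene panel the slide's front edge runs close to the red predicted line, from about (205,205) to (345,355), and is nearly level with the tab's foot at (185,190). In the top panel the tab body spans about (465–557, 445–525), with its apex towards the slide at y = 34 mm. I have no views left, so I'll refine numerically.

```bash
python3 - <<'E'
from h import *
np.set_printoptions(linewidth=200)
r=R.from_euler("z",8,degrees=True); v=np.array(manip.get_obs()["tcp_pos"]); v[2]=0
f=lambda x,y,z: v+r.apply([x-.088,y,z])
ct=optics.read_camera("top"); c=optics.read_camera("scene")
t=cv2.cvtColor(cv2.imread("pics/top0.png"),6); s=cv2.cvtColor(c["image"],6); s0=cv2.cvtColor(cv2.imread("pics/scene0.png"),6)
print("top0 cols 364..380 rows 196.."); print(t[196:214,364:381])
print("scene now cols 334..348 rows 225.."); print(s[225:243,334:349])
for cam,n in((ct,"top"),(c,"scene")):
    for z in(.03,.065):
        print(n,z,"tip",proj(cam,f(0,.034,z))[0].round(1),"corners+-9,y55",proj(cam,f(-.009,.055,z))[0].round(1),proj(cam,f(.009,.055,z))[0].round(1),"y44",proj(cam,f(-.009,.044,z))[0].round(1),proj(cam,f(.009,.044,z))[0].round(1))
# front edge: profiles along jig x on the z=28 plane, now and (from the scene0 home: +46 mm)
xs=np.arange(-.016,.0161,.001)
for y in (-.02,-.012,-.004,.004,.012,.02):
    p=proj(c,np.array([f(x,y,.028) for x in xs])).astype(np.float32)
    g=cv2.remap(c["image"],p[:,0].reshape(1,-1),p[:,1].reshape(1,-1),cv2.INTER_CUBIC)[0].astype(int); b=g[:,0]
    print(y,"blue",b[::2],"max grad at mm",xs[:-1][np.argmax(np.diff(b))]*1e3+.5)
E
```

```text
top0 cols 364..380 rows 196..
[[ 44  82  80  52  49  47  53  80  86  90  92  92  96  95  93  96  94]
 [ 38  57  64  39  32  32  47  74  84  88  94  91  93  93  93  93  96]
 [ 45  34  36  28  29  45  75  69  93  86  91  93  93  93  94  93  94]
 [ 75  66  75  71  67  74  83  61  86  91  91  92  95  95  94  93  92]
 [100  95  94  90  95  78  85  76  79 102  93  92  93  93  90  93  92]
 [104 104  93  69  82  52  60  82 106 117  93  92  94  93  91  93  91]
 [103 101  92  59  71  80  80  84  98 102  88  92  94  94  95  92  93]
 [102 101  93  65  70  79  85  83  90  79  75  92  92  95  91  92  92]
 [104 103  92  62 102 166 164 144  85  80  70  91  93  96  94  95  94]
 [102 101  98  75  67  94 100  97  69  91  83  91  91  93  93  93  95]
 [103 103  96  78  77  78  86  91  54  87  93  90  91  90  96  95  93]
 [104 105  99  98  98 100 102  98  75  93  87  90  89  93  92  93  94]
 [104 101 101 102  98 102 103 100 113 173 137  92  94  93  91  94  93]
 [ 99 101 101 100  98 101 103 101 104 165 163  93  91  94  92  93  92]
 [104 104  99  99 101 103 105 101  98 126 143  91  91  91  93  93  95]
 [ 94
[... 1783 characters left out ...]
.9 224.4]
-0.02 blue [104  90  86  89 101 113 129 149 188 225 245 246 245 245 245 245 245] max grad at mm -0.499999999999987
-0.012 blue [ 80  78  78  84  97 110 125 151 190 224 243 245 245 245 245 245 245] max grad at mm -1.499999999999988
-0.004 blue [ 84  79  77  81  96 115 125 151 192 230 242 247 247 247 247 247 248] max grad at mm -0.499999999999987
0.004 blue [ 79  78  81  89 107 131 143 142 158 181 202 214 223 211 210 215 214] max grad at mm -7.499999999999993
0.012 blue [ 78  78  81  89 107 120 127 132 140 145 147 146 145 146 146 145 144] max grad at mm -9.499999999999995
0.02 blue [ 99 101 101 101 104 116 125 133 140 147 147 145 144 144 145 145 145] max grad at mm -6.499999999999992
```

```bash
python3 - <<'E'
from h import *
u=np.array([np.cos(np.radians(8)),np.sin(np.radians(8)),0])
D={"slide_front":[],"index_tab":[],"slide_knob":[],"jig":[]}
for k in range(40):
    c=optics.read_camera("scene")
    for t in D:
        for d in models.place_of(t,c)[:1]:
            w=world(c,d["point"])
            if abs(w[1]+.165)<.04 and .5<w[0]<.66: D[t].append(w)
for t,l in D.items():
    l=np.array(l); m=np.median(l,0); print(t,len(l),m.round(4),"u",np.median(l@u).round(4),"sd",(l@u).std().round(4))
o=manip.get_obs(); print(np.round(o["tcp_pos"],4),round(o["clock"],2),np.round(o["force"],1))
E
```

```text
slide_front 38 [ 0.5271 -0.185   0.0286] u 0.4961 sd 0.0015
index_tab 38 [ 0.5211 -0.1532  0.0287] u 0.4948 sd 0.0147
slide_knob 37 [ 0.6147 -0.1707  0.0682] u 0.585 sd 0.0014
jig 37 [ 0.5576 -0.1792 -0.0024] u 0.5271 sd 0.0056
[ 0.6115 -0.1714  0.0528] 28.55 [ 8.7 -0.5 -0.7]
```

The networks agree with each other: knob to front comes out at 88.9 mm against the true 88. They put the tab about 0.5–1.5 mm further out, so I'll nudge the slide 0.9 mm.

Request:
servo_tool:
  rows:
    - {"delta_pos": [0, -0.0009, 0], "delta_rot": [0, 0, 0], "grip": 0.0}
    - {"delta_pos": [0, 0, 0], "delta_rot": [0, 0, 0], "grip": 0.0}
    - {"delta_pos": [0, 0, 0], "delta_rot": [0, 0, 0], "grip": 0.0}
    - {"delta_pos": [0, 0, 0], "delta_rot": [0, 0, 0], "grip": 0.0}

```text
clock: 29.05
tcp_pos: [0.6107, -0.1715, 0.0528]
tcp_rot: [0.004, 0.655, 0.756, 0.003]
force: [9.3, -0.1, -0.1]
finger_gap: 0.209
gripper_force: 78.6
```

```bash
python3 d.py .657 -.1643 .0528 8; python3 - <<'E'
from h import *
u=np.array([np.cos(np.radians(8)),np.sin(np.radians(8)),0])
D={"slide_front":[],"index_tab":[]}
P=[]
for k in range(20):
    c=optics.read_camera("scene")
    for t in D:
        for d in models.place_of(t,c)[:2]:
            w=world(c,d["point"])
            if abs(w[1]+.165)<.04 and .505<w[0]<.54: D[t].append(w)
    for d in models.place_of("lock_plate",c)[:3]:
        w=world(c,d["point"])
        if w[1]>.1: P.append(w)
for t,l in D.items():
    l=np.array(l); print(t,len(l),np.median(l,0).round(4),"u",np.mean(l@u).round(4),"sd",(l@u).std().round(4))
print("plate",np.median(P,0).round(4)); o=manip.get_obs(); print(round(o["clock"],2),np.round(o["force"],1))
E
```

```text
clock 29.05 tcp [ 0.6107 -0.1715  0.0528] f [ 9.3 -0.1 -0.1] gap 0.0178 gf 78.6
dpos tool [0.0005 0.0468 0.0004] drot [0.5  0.12 0.2 ]
slide_front 19 [ 0.5268 -0.1856  0.0285] u 0.4956 sd 0.0017
index_tab 20 [ 0.5204 -0.1521  0.0289] u 0.4945 sd 0.0013
plate [0.5591 0.1625 0.0143]
33.05 [ 9.6  0.7 -1.4]
```

Request:
servo_tool:
  rows:
    - {"delta_pos": [0, -0.0005, 0], "delta_rot": [0, 0, 0], "grip": 0.0}
    - {"delta_pos": [0, 0, 0], "delta_rot": [0, 0, 0], "grip": 0.0}
    - {"delta_pos": [0, 0, 0], "delta_rot": [0, 0, 0], "grip": 0.0}

```text
clock: 33.42
tcp_pos: [0.6103, -0.1716, 0.0528]
tcp_rot: [0.004, 0.655, 0.756, 0.003]
force: [9.8, 0.5, -0.8]
finger_gap: 0.219
gripper_force: 78.6
```

```bash
python3 d.py .657 -.1643 .0528 8; python3 -c "
from h import *
print(manip.finish_job())"
```

```text
clock 33.42 tcp [ 0.6103 -0.1716  0.0528] f [ 9.8  0.5 -0.8] gap 0.0187 gf 78.6
dpos tool [0.0005 0.0473 0.0004] drot [0.5  0.12 0.19]
the job is handed in; nothing more can be done
None
```

I handed the job in at 33.4 s with the plate parked home in the wooden block and the gripper holding the slide at about 47 mm of pull; I judge the front edge level with the tab tip to within 1–2 mm, though my pixel checks of the tab disagreed by a few millimetres.

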